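Feed two used-up chunky markers through the return box's dust flap

TASK

Two chunky square-bodied markers are used up: one lies on the table, one leans on the sloping rest. Put them into the return box one at a time, along its infeed deck: push the first right through the spring flap until it drops inside and the flap swings shut behind it, and only then feed the other the same way. Leave the slim pens and everything else on the table where they are.

Things in the scene. Friction and masses are not known exactly. Their poses are not given: they have to be found in the camera images.
- marker_a: used-up chunky marker lying flat on the table: a square bar 96 x 24 x 24 mm, white with black end caps, about 60 g. Origin at its centre; its x axis runs along its length (both ends alike).
- marker_b: the second used-up chunky marker, the same size and look (96 x 24 x 24 mm). It lies lengthwise up the sloping rest, its lower end against the ledge. Origin at its centre; x along its length, up the slope (30 degrees above level), z square to the board.
- return_box: grey return box for used markers, fixed, 240 mm long, 148 mm wide, 239 mm high, closed on top by a clear cover. Origin on the table under the middle of the port's sill; x points level into the box (the feeding direction), z up. The infeed deck stands before it (x -145 to 0 mm), the box's upright front is at x = 0, the box behind it.
- deck_mid (a point): middle of the infeed deck's top, 75 mm before the box's front, 115 mm above the table. The deck is level, 145 mm long and 90 mm wide, open above, with two guide rails along its whole length (box x), 5 mm high and 5 mm wide, 36 mm apart (inner faces at y = -18 and +18 mm).
- port_sill (a point): middle of the port's sill, level with the deck, in the plane of the box's front. The port is 60 mm wide and 56 mm high. Behind it the deck's level goes on 25 mm as a ledge, then a slick slide drops at 50 degrees into the bin; a marker slides in by itself once its tail has been pushed 15 to 20 mm past the sill. The front goes on 64 mm above the port, so the pushing hand must lean back.
- bin_floor (a point): middle of the bin's floor, inside the box, 5 mm above the table. The bin reaches from the ledge's edge (box x = 25 mm), with the slide down to x = 117 mm, to the back wall at x = 236 mm; it is 140 mm wide.
- flap (a joint): the port's steel spring flap, 53 mm high, hinged along its top edge 172 mm above the table, 6 mm inside the front. Radians: 0 shut (hanging), grows as its lower edge swings into the box, up to 1.45. A light spring shuts it (about 0.2 N at the lower edge).
- rest: plywood marker rest, fixed: a board 150 mm long and 230 mm wide, rising at 30 degrees. Origin on the table under its middle; x level, pointing from the low ledge to the high end; z up. The board's surface starts at the ledge (x = -65 mm, z = 18 mm) and ends at x = 65 mm, z = 93 mm. The ledge stands 10 mm above the surface.
- pen_table: slim round pen lying loose on the table, 130 mm long, 15 mm thick; origin at its centre, x along it. To be left alone.
- pen_rest: slim round pen, same as the other, in the groove at one side of the sloping rest (rest y = 93 mm); origin at its centre. To be left alone.
- sharpener: aluminium block sharpener 60 x 30 x 22 mm on the table; origin under its middle. To be left alone.
- ink_bottle: small ink jar, 44 mm across, 75 mm high; origin under its middle. To be left alone.
- tape_roll: roll of paper tape lying flat, 52 mm across, 24 mm high; origin under its middle. To be left alone.
- water_cup: empty white ceramic water cup, 68 mm across, 55 mm high; origin under its middle. To be left alone.
There are look-alikes about, which are no part of the job. Leave any orange look-alike of the marker_b alone. What is shaped like the marker_a but orange is not meant.

How it is judged:
By the outcome, as a careful person would: the job done as asked, in the order asked, and still so for the second after the job is handed in, with the robot touching nothing.
It also fails if it takes over 72 s, if anything falls off the work surface, if the arm or the gripper's body presses on something with over 40 N, if the wrist force passes 120 N, or if a joint passes its speed limit or range.

ROBOT

A 6-joint arm with a two-finger parallel gripper is mounted at the origin on the work surface. World frame = base frame: x ahead of the robot, y to its left, z up, the work surface at z = 0. Lengths are in mm, angles in degrees, forces in N, time in s.
With the tool pointing down it reaches from about 350 to 850 mm from the base axis. Payload 8.1 kg.
Tool frame: the origin (TCP) lies at the very end of the fingers, on their centre line; the grasp point (between the pads) lies r.tcp_to_grasp behind it (r.tcp_to_grasp is the distance from the TCP to the grasp point, in mm); z points along the fingers, y is the line along which they close (so a half turn about z gives the same grasp; the last joint's range is limited). The gripper opens to 85 mm and grips with 20 to 120 N. Pads are 22 mm wide; open, the fingers measure 114 mm over their backs; the gripper's body (76 mm by 85 mm) begins 54 mm behind the grasp point. The pads swing forward as they close: fully open they stand 13 mm farther back than shut.
Start: joints at [-73.763, 7.471, 85.268, -0, 87.261, -4.893], TCP at [216.318, -559.653, 231.292] pointing down, gripper open.
Joint ranges: [-169.43, 169.43], [-51.17, 129.36], [1.28, 143.12], [-76.62, 256.62], [0, 156.53], [-152.29, 152.29]. Speed limits (degrees/s): [136.94, 136.94, 159.86, 180, 180, 180].

INTERFACE

Orientations are given as [roll, pitch, yaw] about the fixed x, y, z axes, in that order (R = Rz(yaw) Ry(pitch) Rx(roll)).
In Python, from bench import r gives the robot as it stands.
- The arm moves only by the shell command python3 -m handwheel 'ROWS' [OPENING] [FORCE]. ROWS is JSON, a list of rows, each a list of 4 numbers: the shift along the tool's x, y, z in m, then the turn about the tool's z in degrees. A call has 1 to 10 rows; each row shifts and turns the commanded pose from where the row before left it, along the tool's axes as they then stand; what a row does not reach is not made up. A row lasts 1/10 s, in which the tool goes at most 50 mm and 8.59 degrees, less where a joint would pass 70% of its speed; a pose out of reach is approached as far as the arm can. A call is refused whole if a number of a shift passes 0.05 or a number of a turn 8.59, either way. A call with a gripper value outside its range is refused whole. OPENING is the finger opening in m, from 0 to 0.0854, set as the call begins (- or left out, the last holds). The fingers move at their own pace and stop on an object; FORCE is the grip in N (left out, the last holds). Time passes only in rows, so rows that do not move let the fingers close. It gives the time, the measured TCP pose, the force, the opening and the grip force at its end, in the units of the state.
- r.sense(): the state, without advancing time (a new reading comes with each control period).
- r.snapshot(name): name is "scene" or "top" or "wrist"; returns the picture (420x560x3 uint8, red, green, blue); there is no depth.
- r.camera_params(name): a dict with "fx", "fy", "cx", "cy" (pixels), "R" (3x3) and "t" (3): a world point X has camera coordinates R X + t; the wrist camera has in their place "mount" (4x4, takes a point from camera to tool coordinates, whose origin is the TCP and whose axes are the flange's). Camera axes: x right, y down, z forward; pixel columns grow to the right and rows downward; lengths in mm; the calibration is good to about 2 mm. The wrist camera is an equidistant fisheye: a pixel r from the principal point sees the ray r / f radians off the axis. A picture is of the moment at which its call begins: read the wrist's pose just before it. camera_params takes no time and is no camera call.
- r.hand_in(): hands the job in; it is judged then, once.
The state is a dict: "time": time; "joint_pos": joint angles; "qd": joint speeds; "joint_efforts": joint torques, N m; "tool_pos": TCP position; "tcp_rot": TCP orientation; "ft_force": force on the tool from outside, world axes, zero at the start; "wrist_torque": the same for the moment, N m; "finger_gap": finger opening in mm; "grip_force": force on a finger pad.
Only numpy, scipy, OpenCV 4.12 (cv2) and the standard library are available. Lean on these libraries where they do the work, as an engineer would, in place of code of your own. Each camera call takes 0.05 s, during which the arm holds its last target. There are 200 camera calls.

## Working session

There is one attempt and no reset: what is moved stays moved. The work goes in short steps, Python scripts to look and compute and a shell command to move; the robot and the scene stay as the last step left them, time stands still between calls to the robot, and variables do not carry over. Pictures are saved under pics/ and viewed, at most 10 in all, crops included, and the job is handed in when it is done.

```bash
ls; mkdir -p pics; python3 - <<'E'
from bench import r
import cv2,numpy as np
np.set_printoptions(precision=4,suppress=True)
for n in("scene","top"):
    im=r.snapshot(n); cv2.imwrite(f"pics/{n}0.png",im[:,:,::-1]); print(n,r.camera_params(n))
print(r.camera_params("wrist"),r.tcp_to_grasp,r.sense())
E
```

```text
pics
scene {'fx': 528.8820740540037, 'fy': 528.8820740540037, 'cx': 272.3199040796203, 'cy': 202.1452190247078, 'R': array([[ 0.0932,  0.9956,  0.0116],
       [ 0.6577, -0.0528, -0.7514],
       [-0.7475,  0.0777, -0.6597]]), 't': array([  42.9226, -294.8516, 1897.2229])}
top {'fx': 476.2335903441182, 'fy': 476.2335903441182, 'cx': 279.3204707963494, 'cy': 201.67697647462765, 'R': array([[-0.0088, -0.9999,  0.0109],
       [-0.9821,  0.0066, -0.1885],
       [ 0.1884, -0.0124, -0.982 ]]), 't': array([-102.185 ,  600.0614,  996.1752])}
{'fx': 325.19226210127806, 'fy': 325.19226210127806, 'cx': 277.81615259558305, 'cy': 210.41970470174655, 'mount': array([[   0.0001,   -0.9566,   -0.2913,   74.3378],
       [   1.    ,    0.0003,   -0.0007,    1.3241],
       [   0.0007,   -0.2913,    0.9566, -142.6839],
       [   0.    ,    0.    ,    0.    ,    1.    ]])} 18.700000000000003 {'time': 0.1, 'joint_pos': array([-73.7624,   7.5118,  85.3262,  -0.002 ,  87.2598,  -4.8914]), 'qd': array([ 0.055 , -0.1088, -0.2088,  0.0276, -0.1094, -0.1958]), 'joint_efforts': array([  0.0022, -57.0951, -50.194 ,  -0.    ,   0.0082,   0.    ]), 'tool_pos': array([ 216.1636, -559.1624,  230.309 ]), 'tcp_rot': array([-179.9025,   -0.0064,   21.1291]), 'ft_force': array([0.3081, 0.236 , 0.2454]), 'wrist_torque': array([-0.011 ,  0.0279, -0.0132]), 'grip_force': 0.0, 'finger_gap': 85.303209683115}
```

View pics/scene0.png

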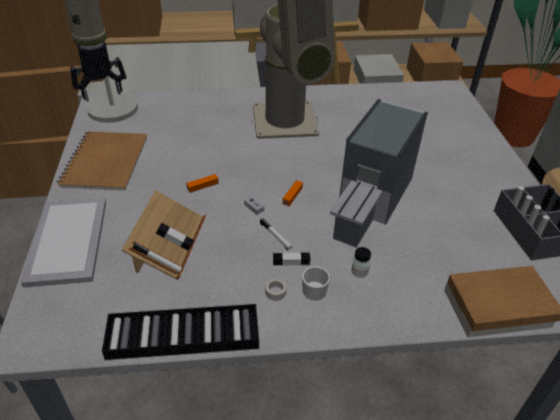

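View pics/top0.png

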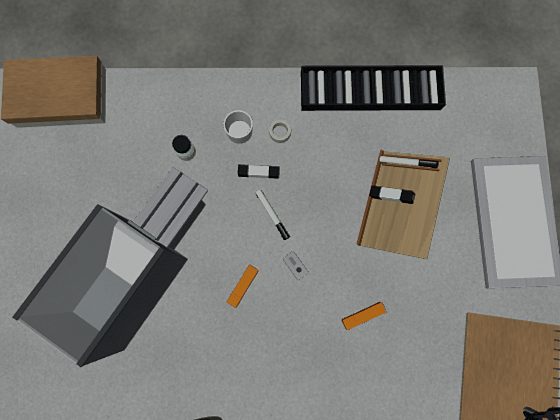

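The scene image shows the rest at left, around (165,235). The box is at the right, with its deck around (355,210), and the arm is behind. In the top view:
- **White markers with black caps:** (258,172) on the table and (393,195) on the rest.
- **Could be mistaken for them:** orange bars at (242,286) and (364,316), slim pens at (272,214) and (409,162), and the chalk-like sticks in the tray at (373,88).
- **My choice:** (258,172) is marker_a and (393,195) is marker_b.

I'll check that choice in a close crop, which also lets me read the deck corners.

```bash
cat > h.py <<'E'
import numpy as np,cv2
from bench import r
from scipy.spatial.transform import Rotation as Ro
np.set_printoptions(precision=1,suppress=True)
def ray(n,u,v,T=None):
    c=r.camera_params(n)
    if n!="wrist":
        d=np.array([(u-c["cx"])/c["fx"],(v-c["cy"])/c["fy"],1]); return -c["R"].T@c["t"], c["R"].T@d
    a=np.array([u-c["cx"],v-c["cy"]])/c["fx"]; th=np.linalg.norm(a)
    d=np.r_[a/max(th,1e-9)*np.sin(th),np.cos(th)]; M=c["mount"]; R,p=T
    return p+R@M[:3,3], R@M[:3,:3]@d
def onz(n,u,v,z,T=None):
    o,d=ray(n,u,v,T); return o+d*(z-o[2])/d[2]
def pose():
    s=r.sense(); return Ro.from_euler('xyz',s["tcp_rot"],degrees=True).as_matrix(),s["tool_pos"]
E
python3 - <<'E'
from h import *
im=cv2.imread("pics/top0.png"); c=im[60:300,130:460]
cv2.imwrite("pics/crop1.png",cv2.resize(c,(792,576),interpolation=cv2.INTER_CUBIC))
E
```

```text
(no output)
```

View pics/crop1.png

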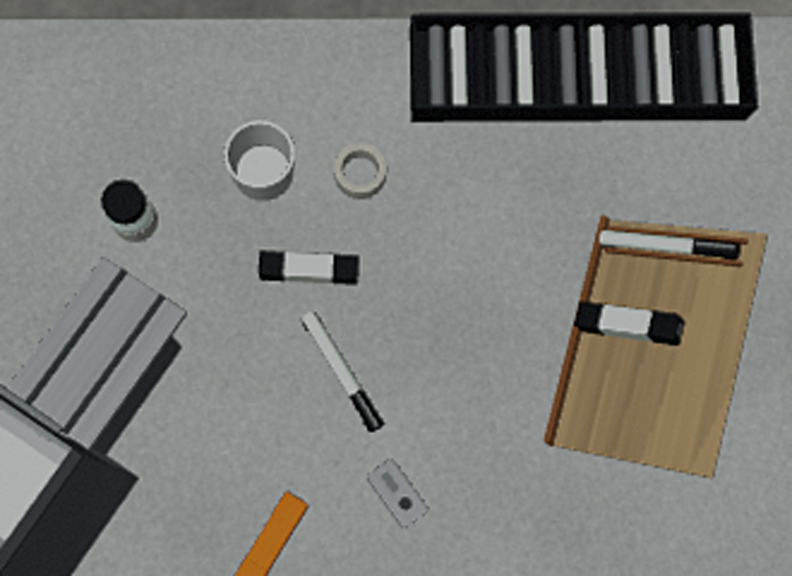

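The crop confirms both targets are square white bars with black caps: marker_a at crop (309,267) and marker_b at crop (630,322), lying against the ledge. The deck's outer corners are at (103,258) and (187,314). The rails run from (125,273) to (30,405) and from (162,297) to (67,430).

```bash
python3 - <<'E'
from h import *
f=lambda x,y,z:onz("top",130+x/2.4,60+y/2.4,z)
D=[f(103,258,115),f(187,314,115)];R=[f(125,273,120),f(30,405,120),f(162,297,120),f(67,430,120)]
print("deck end",*D,np.linalg.norm(D[0]-D[1]));print("rails",*R)
d=(R[1]-R[0]+R[3]-R[2])/2; print("len dir",d,np.degrees(np.arctan2(d[1],d[0])), "perp",np.degrees(np.arctan2(*(-(D[1]-D[0]))[[0,1]]*[1,-1])))
e=(D[0]+D[1])/2; u=d/np.linalg.norm(d);print("sill",e+145*u,"mid",e+70*u, "railgap",np.cross(u,R[2]-R[0]))
A=[f(260,251,24),f(359,256,24),f(358,283,12),f(259,279,12)];print("A",*A,sum(A)/4)
print("A ends",f(260,264,20),f(358,269,20))
# ledge: low corners of board, z~28 ; top corners z=93
L=[f(604,217,28),f(548,444,28)];H=[f(767,235,93),f(714,476,93)];print("rest",*L,*H,np.linalg.norm(L[0]-L[1]),np.linalg.norm(H[0]-H[1]))
x=(H[0]+H[1]-L[0]-L[1])/2;print(x,np.degrees(np.arctan2(x[1],x[0])))
print("B white", f(627,320,70))
im=cv2.imread("pics/top0.png")
E
```

```text
deck end [663.3 118.2 115. ] [612.4  43.3 115. ] 90.53156518207118
rails [648.3  97.5 120. ] [532.6 175.  120. ] [626.6  64.7 120. ] [511.  142.6 120. ]
len dir [-115.6   77.8    0. ] 146.08390564897206 perp 145.76743111673494
sill [517.5 161.7 115. ] mid [579.8 119.8 115. ] railgap [ 0.   0.  39.3]
A [693.9 -13.1  24. ] [ 688.3 -108.6   24. ] [ 664.4 -107.5   12. ] [669.  -11.4  12. ] [678.9 -60.1  18. ]
A ends [682.  -12.8  20. ] [ 676.4 -107.6   20. ]
rest [ 724.9 -346.7   28. ] [ 504.9 -283.4   28. ] [ 687.3 -479.2   93. ] [ 469.4 -416.    93. ] 228.97409882586877 226.8311185001978
[ -36.5 -132.5   65. ] -105.41736693330209
B white [ 613.9 -353.    70. ]
```

```bash
cat >> h.py <<'E'
def go(xyz,yaw):
    "tool-frame shift (m) at the present yaw, then the turn about tool z"
    R,p=pose(); y=r.sense()["tcp_rot"][2]
    print("shift",np.round(R.T@(np.array(xyz)-p)/1000,4),"turn",round((y-yaw+180)%360-180,1),"| now",p,r.sense()["tcp_rot"])
E
python3 -c "
from h import *
go([679,-110,230],86.6)
f=lambda x,y,z:onz('top',130+x/2.4,60+y/2.4,z)
print('pen',f(308,313,8),f(376,428,8))"
```

```text
shift [ 0.6 -0.3  0. ] turn -65.5 | now [ 216.2 -559.2  230.3] [-179.9   -0.    21.1]
pen [635.8 -58.8   8. ] [ 523.4 -123.5    8. ]
```

```bash
sed -i 's/np.round(R.T@(np.array(xyz)-p)\/1000,4)/"mm",R.T@(np.array(xyz)-p)/' h.py
python3 -m handwheel '[[0.042,-0.018,0,0],[0.042,-0.018,0,0],[0.042,-0.018,0,0],[0.042,-0.018,0,0],[0.042,-0.018,0,0],[0.042,-0.018,0,0],[0.042,-0.018,0,0]]' 0.045
python3 -m handwheel '[[0.042,-0.018,0,0],[0.042,-0.018,0,0],[0.042,-0.018,0,0],[0.042,-0.018,0,0],[0.042,-0.018,0,0],[0.042,-0.018,0,0],[0.042,-0.018,0,0]]'
python3 -m handwheel '[[0,0,0,-8.2],[0,0,0,-8.2],[0,0,0,-8.2],[0,0,0,-8.2],[0,0,0,-8.2],[0,0,0,-8.2],[0,0,0,-8.2],[0,0,0,-8.1],[0,0,0,0],[0,0,0,0]]'
python3 - <<'E'
from h import *
print(pose()[1],r.sense()["tcp_rot"])
im=r.snapshot("wrist"); cv2.imwrite("pics/w1.png",im[:,:,::-1])
E
```

```text
time: 0.8
tool_pos: [446.0, -334.5, 230.9]
tcp_rot: [-180.0, 0.0, 21.1]
ft_force: [0.8, 0.2, -0.1]
finger_gap: 45.1
grip_force: 0.0
time: 1.5
tool_pos: [674.8, -111.0, 230.7]
tcp_rot: [-180.0, 0.0, 21.1]
ft_force: [0.9, -0.9, 1.1]
finger_gap: 45.1
grip_force: 0.0
time: 2.5
tool_pos: [673.7, -112.6, 230.8]
tcp_rot: [-180.0, -0.0, 86.4]
ft_force: [0.3, 0.2, -0.7]
finger_gap: 44.9
grip_force: 0.0
[ 673.7 -112.6  230.8] [-180.    -0.    86.4]
```

View pics/w1.png

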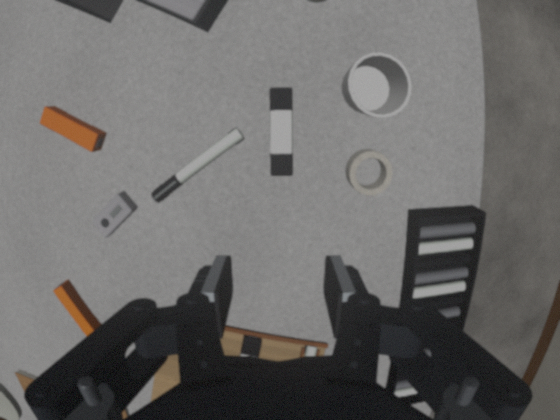

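The wrist view shows marker_a at (281,131), nearly upright in the image, with its ends at rows 88 and 175. The pen tip is at (238,132) and marker_b is partly hidden at the bottom. The gripper's knuckles flare wide at (30,390) and (520,390), so a hand held vertical can't reach far into the port. I'll pick marker_a near its far (+y) end, away from the pen.

```bash
python3 -c "
from h import *
T=pose();w=lambda u,v,z:onz('wrist',u,v,z,T)
a=w(281,88,24);b=w(282,175,24);print(a,b,(a+b)/2,np.linalg.norm(a-b),np.degrees(np.arctan2(*(a-b)[[1,0]])), 'width',w(270.5,131,24),w(292.5,131,24),'pen',w(238,132,8))
c=(a+b)/2+(a-b)/np.linalg.norm(a-b)*22
print(c);go([c[0],c[1],60],86.5)
"
```

```text
[683.9 -11.4  24. ] [ 679.2 -105.6   24. ] [681.5 -58.5  24. ] 94.36523809370442 87.14317910780134 width [669.9 -56.9  24. ] [693.3 -58.3  24. ] pen [633.  -56.1   8. ]
[682.6 -36.5  24. ]
shift mm [ 76.5   4.2 170.9] turn -0.1 | now [ 673.8 -112.6  230.9] [-180.    -0.    86.4]
```

```bash
python3 -m handwheel '[[0.038,0.002,0.03,0],[0.038,0.002,0.03,-0.6],[0,0,0.03,0],[0,0,0.03,0],[0,0,0.03,0],[0,0,0.03,0],[0,0,0.025,0],[0,0,0.02,0],[0,0,0,0]]' 0.048
python3 -m handwheel '[[0,0,0,0],[0,0,0,0],[0,0,0,0],[0,0,0,0],[0,0,0,0]]' 0 30
python3 -m handwheel '[[0,0,-0.03,0],[0,0,-0.04,0],[0,0,-0.04,0],[0,0,-0.04,0],[0,0,0,0]]'
```

```text
time: 3.45
tool_pos: [679.1, -36.6, 1.9]
tcp_rot: [-179.6, -0.0, 87.1]
ft_force: [-0.2, -0.1, -1.6]
finger_gap: 48.0
grip_force: 0.0
time: 3.95
tool_pos: [683.6, -37.2, 8.1]
tcp_rot: [179.8, 0.0, 87.2]
ft_force: [-0.5, -0.6, 6.8]
finger_gap: 23.5
grip_force: 34.5
time: 4.45
tool_pos: [686.6, -37.5, 165.3]
tcp_rot: [179.3, 0.1, 87.2]
ft_force: [0.7, 0.3, 0.4]
finger_gap: 22.7
grip_force: 33.7
```

```bash
python3 -c "
from h import *
go([575.5,122.6,185],146)"
```

```text
shift mm [ 154.5 -118.5  -21.4] turn -58.8 | now [686.6 -37.5 165.3] [179.3   0.1  87.2]
```

```bash
python3 -m handwheel '[[0.03,-0.024,-0.007,0],[0.03,-0.024,-0.007,0],[0.03,-0.024,-0.007,0],[0.03,-0.024,0,0],[0.034,-0.0225,0,0],[0,0,0,0]]'
python3 -m handwheel '[[0,0,0,-8.4],[0,0,0,-8.4],[0,0,0,-8.4],[0,0,0,-8.4],[0,0,0,-8.4],[0,0,0,-8.4],[0,0,0,-8.4],[0,0,0,0],[0,0,0,0]]'
python3 - <<'E'
from h import *
print(pose()[1],r.sense()["tcp_rot"])
im=r.snapshot("wrist"); cv2.imwrite("pics/w2.png",im[:,:,::-1])
E
```

```text
time: 5.05
tool_pos: [569.0, 126.5, 177.0]
tcp_rot: [-179.9, -0.1, 87.5]
ft_force: [0.8, -0.2, -0.6]
finger_gap: 23.2
grip_force: 33.7
time: 5.95
tool_pos: [571.6, 122.1, 177.0]
tcp_rot: [-180.0, -0.0, 145.8]
ft_force: [-0.7, 0.6, 0.5]
finger_gap: 23.1
grip_force: 33.7
[571.6 122.1 177. ] [-180.    -0.   145.8]
```

View pics/w2.png

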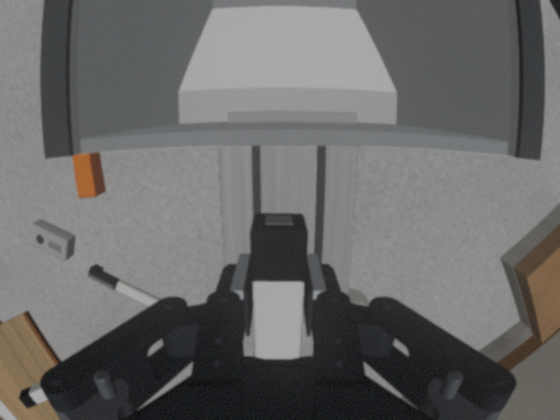

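The hover view shows the deck rails at columns 257 and 321 (row 160), with the marker's nose at columns 250 to 308 (row 225). The box's front top edge is at row 140. I'll work out the deck's centre line from the rails.

```bash
python3 - <<'E'
from h import *
T=pose();im=cv2.imread("pics/w2.png",0).astype(float)
P=[]
for v in(155,170,185,200):
    row=im[v-1:v+2].mean(0); q=[]
    for lo,hi in((240,275),(305,338)):
        s=np.clip(np.median(row[lo:hi])-row[lo:hi]-15,0,None); q.append((np.arange(lo,hi)*s).sum()/s.sum())
    a,b=[onz('wrist',u,v,119.5,T) for u in q]; P.append((a+b)/2); print(np.round(q,1),a,b,np.linalg.norm(a-b))
P=np.array(P);d=P[0]-P[-1];print(P,np.degrees(np.arctan2(d[1],d[0])))
c=P.mean(0); R,p=T; print("line centre in tool frame (y lateral)",R.T@(c-p), "marker nose",R.T@(onz('wrist',279,221,190,T)-p))
E
```

```text
[255.6 321.1] [523.6 137.4 119.5] [546.3 171.1 119.5] 40.6183840027201
[255.8 320.8] [531.5 132.1 119.5] [554.2 165.8 119.5] 40.66113898602338
[256.2 320.2] [539.5 126.8 119.5] [562.2 160.3 119.5] 40.45011803628841
[256.5 319.9] [547.6 121.3 119.5] [570.4 154.9 119.5] 40.62005432491684
[[535.  154.3 119.5]
 [542.8 149.  119.5]
 [550.8 143.6 119.5]
 [559.  138.1 119.5]] 146.03781934594008
line centre in tool frame (y lateral) [33.8  6.  57.6] marker nose [ 29.1  -0.2 -12.9]
```

```bash
python3 -m handwheel '[[0,0.006,0,-0.2],[0,0,0.025,0],[0,0,0.018,0],[0,0,0.008,0],[0,0,0,0]]'
python3 -m handwheel '[[0,0,0.002,0],[0,0,0,0],[0,0,0,0],[0,0,0,0]]' 0.045
python3 -m handwheel '[[0,0,-0.04,0],[0,0,-0.04,0],[0,0,-0.03,0],[0,0,0,0]]'
python3 - <<'E'
from h import *
print(pose()[1],r.sense()["tcp_rot"])
im=r.snapshot("wrist"); cv2.imwrite("pics/w3.png",im[:,:,::-1])
go([650,-300,233],74.6)
E
```

```text
time: 6.5
tool_pos: [573.9, 127.6, 124.8]
tcp_rot: [-179.9, -0.1, 146.2]
ft_force: [0.0, -0.1, -0.6]
finger_gap: 23.3
grip_force: 33.7
time: 6.9
tool_pos: [575.3, 127.6, 125.1]
tcp_rot: [179.9, 0.1, 146.2]
ft_force: [0.7, -1.4, 0.8]
finger_gap: 44.8
grip_force: 0.0
time: 7.3
tool_pos: [577.8, 127.9, 241.2]
tcp_rot: [179.6, 0.4, 146.2]
ft_force: [1.1, 0.5, 0.7]
finger_gap: 45.1
grip_force: 0.0
[577.8 127.9 241.2] [179.6   0.4 146.2]
shift mm [-298.7 -314.9    5.3] turn 71.6 | now [576.7 127.8 238.1] [179.8   0.3 146.2]
```

View pics/w3.png

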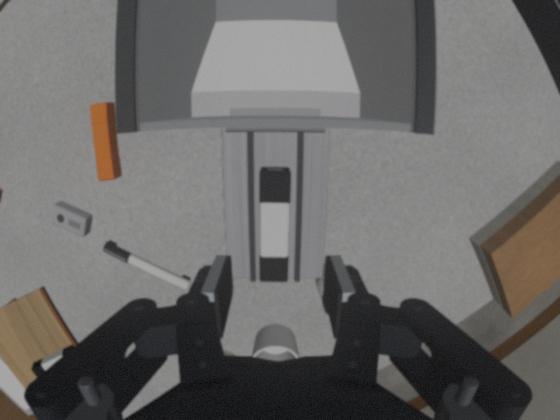

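marker_a lies flat between the rails, tail at about row 280 and nose at row 168. The flap is still shut and the path is clear. Now I'll go above marker_b.

```bash
python3 -m handwheel '[[-0.029,-0.039,0,0],[-0.029,-0.039,0,0],[-0.029,-0.039,0,0],[-0.029,-0.039,0,0],[-0.029,-0.039,0,0],[-0.029,-0.039,0,0],[-0.029,-0.039,0,0],[-0.029,-0.039,0,0],[-0.029,-0.039,0,0],[-0.029,-0.039,0,0]]'
python3 -m handwheel '[[-0.028,-0.039,0,0],[0,0,0,7.95],[0,0,0,7.95],[0,0,0,7.95],[0,0,0,7.95],[0,0,0,7.95],[0,0,0,7.95],[0,0,0,7.95],[0,0,0,7.95],[0,0,0,7.95]]'
python3 -m handwheel '[[0,0,0,0],[0,0,0,0]]'
python3 - <<'E'
from h import *
T=pose();print(T[1],r.sense()["tcp_rot"])
im=r.snapshot("wrist"); cv2.imwrite("pics/w4.png",im[:,:,::-1])
E
```

```text
time: 8.35
tool_pos: [598.3, -359.5, 232.4]
tcp_rot: [180.0, -0.1, 146.2]
ft_force: [1.9, -0.1, -0.3]
finger_gap: 45.2
grip_force: 0.0
time: 9.35
tool_pos: [600.1, -405.4, 232.2]
tcp_rot: [-179.9, -0.1, 74.3]
ft_force: [-0.5, -0.6, 0.4]
finger_gap: 45.2
grip_force: 0.0
time: 9.55
tool_pos: [600.3, -405.6, 232.9]
tcp_rot: [-179.9, -0.0, 74.9]
ft_force: [-0.1, -0.1, -0.0]
finger_gap: 45.1
grip_force: 0.0
[ 600.3 -405.6  232.9] [-179.9   -0.    74.9]
```

View pics/w4.png

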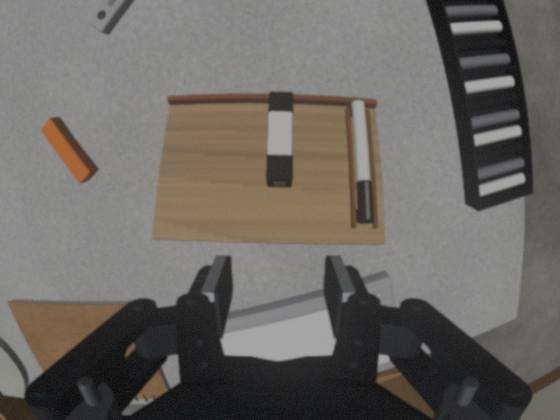

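marker_b lies up the rest, low end at (281,93) on the ledge and top end at (280,183). The pen in its groove is at (362,160), clear of the gripper at this opening.

```bash
python3 - <<'E'
from h import *
T=pose();w=lambda u,v,z:onz('wrist',u,v,z,T)
a=w(281,93,39);b=w(280,182,87);d=b-a
print(a,b,np.linalg.norm(d),np.degrees(np.arctan2(d[1],d[0])),"widths",np.linalg.norm(w(267.5,140,63)-w(292.5,140,63)))
l1,l2=w(169,99,27),w(377,102,27);print("ledge",l1,l2,np.linalg.norm(l1-l2),np.degrees(np.arctan2(*(l2-l1)[[1,0]]))-90)
h=d.copy();h[2]=0;h/=np.linalg.norm(h)
# centre of bar: mid top face -12*normal
n=np.array([-h[0]*.5,-h[1]*.5,.866]);c=(a+b)/2-12*n;print("centre",c)
g=c-20*(h*.866+np.array([0,0,.5]));print("grip pt",g);go([g[0],g[1],g[2]-14],np.degrees(np.arctan2(-h[1],-h[0])))
E
```

```text
[ 628.9 -314.2   39. ] [ 606.1 -394.3   87. ] 96.05639632802466 -105.89910148203833 widths 23.959598457104104
ledge [ 510.6 -283.5   27. ] [ 728.4 -346.5   27. ] 226.73315187033 -106.1367226195599
centre [ 615.9 -360.    52.6]
grip pt [ 620.6 -343.4   42.6]
shift mm [ 65.2   3.5 204.7] turn 0.8 | now [ 600.4 -405.6  233.3] [-179.9   -0.    74.9]
```

```bash
python3 -m handwheel '[[0.036,0.002,0.03,0.8],[0.0345,0.0015,0.03,0],[0,0,0.03,0],[0,0,0.03,0],[0,0,0.03,0],[0,0,0.025,0],[0,0,0.015,0],[0,0,0.01,0],[0,0,0,0],[0,0,0,0]]' 0.048
python3 -c "from h import *;print(pose()[1],r.sense()['ft_force'])"
python3 -m handwheel '[[0,0,0,0],[0,0,0,0],[0,0,0,0],[0,0,0,0],[0,0,0,0]]' 0 30
```

```text
time: 10.6
tool_pos: [623.8, -339.4, 35.6]
tcp_rot: [179.9, 0.0, 73.9]
ft_force: [-0.7, -0.2, 0.7]
finger_gap: 48.1
grip_force: 0.0
[ 623.8 -339.4   35.6] [-0.7 -0.2  0.7]
time: 11.1
tool_pos: [624.3, -339.6, 36.3]
tcp_rot: [179.8, 0.0, 73.9]
ft_force: [-0.2, 0.6, 6.1]
finger_gap: 23.5
grip_force: 30.9
```

```bash
python3 -m handwheel '[[0,0,-0.03,0],[0,0,-0.04,0],[0.03,0,-0.03,0],[0.04,0,0,0],[0.04,0,0,0],[0.04,0,0.03,0],[0,0,0.04,0],[0,0,0.04,0],[0,0,0,0]]' - 20
python3 -m handwheel '[[0,0,0.004,0],[0,0,0.004,0],[0,0,0.004,0],[0,0,0,0]]'
python3 -c "
from h import *
print(r.sense()['ft_force'])
im=r.snapshot('scene');cv2.imwrite('pics/s2.png',cv2.resize(im[150:330,100:420,::-1],(800,450),interpolation=cv2.INTER_CUBIC))"
```

```text
time: 12.0
tool_pos: [661.0, -192.9, 18.1]
tcp_rot: [-179.5, -0.0, 73.9]
ft_force: [-1.1, -0.3, -1.9]
finger_gap: 23.5
grip_force: 30.9
time: 12.4
tool_pos: [666.6, -196.2, 15.5]
tcp_rot: [179.7, 0.0, 73.8]
ft_force: [-1.7, -1.4, 6.3]
finger_gap: 23.0
grip_force: 31.9
[-1.7 -1.4  6.3]
```

View pics/s2.png

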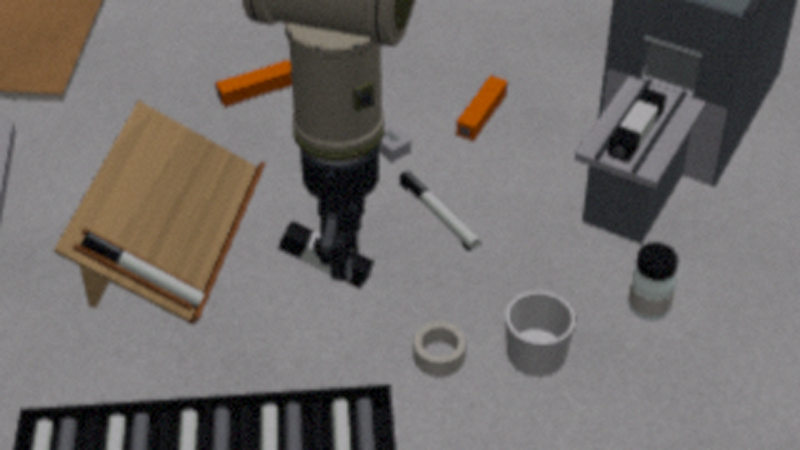

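marker_b is held near its low end at (340,260), nose still up and its tail just touching the table. marker_a sits on the deck at (637,122) in front of the shut flap. I'll press a little further to level it, then release.

```bash
python3 -m handwheel '[[0,0,0.004,0],[0,0,0.004,0],[0,0,0.003,0],[0,0,0.001,0],[0,0,0,0]]'
python3 -m handwheel '[[0,0,0,0],[0,0,0,0],[0,0,0,0],[0,0,0,0]]' 0.045
python3 -m handwheel '[[0.006,0,0,0],[0,0,0,0]]'
python3 -m handwheel '[[0,0,0,0],[0,0,0,0],[0,0,0,0],[0,0,0,0],[0,0,0,0]]' 0 60
python3 -m handwheel '[[0,0,-0.03,0],[0,0,-0.04,0],[0,0,-0.04,0],[0,0,0,0]]'
python3 - <<'E'
from h import *
T=pose()
for n in('wrist','top'):
    im=r.snapshot(n);cv2.imwrite('pics/%s5.png'%n,im[:,:,::-1])
u=np.array([np.cos(np.radians(146)),np.sin(np.radians(146)),0]);L=np.array([546.9,146.2,0]);S=L+33*u;print("sill",S,T[1])
E
```

```text
time: 12.95
tool_pos: [668.3, -198.9, 7.2]
tcp_rot: [179.5, 0.2, 73.8]
ft_force: [-6.7, -7.5, 20.7]
finger_gap: 23.6
grip_force: 37.5
time: 13.35
tool_pos: [664.6, -194.6, 0.0]
tcp_rot: [-180.0, -0.0, 73.9]
ft_force: [0.8, 0.6, 0.3]
finger_gap: 45.2
grip_force: 0.0
time: 13.55
tool_pos: [666.5, -188.0, -0.1]
tcp_rot: [-180.0, -0.0, 73.9]
ft_force: [0.4, 0.0, 0.4]
finger_gap: 45.1
grip_force: 0.0
time: 14.05
tool_pos: [666.6, -189.1, 0.4]
tcp_rot: [180.0, -0.0, 73.9]
ft_force: [0.6, 0.9, 0.9]
finger_gap: 22.9
grip_force: 58.2
time: 14.45
tool_pos: [670.7, -190.7, 118.7]
tcp_rot: [179.3, 0.1, 73.9]
ft_force: [1.4, -0.4, 0.4]
finger_gap: 23.3
grip_force: 58.1
sill [519.5 164.7   0. ] [ 670.7 -190.7  118.7]
```

View pics/wrist5.png

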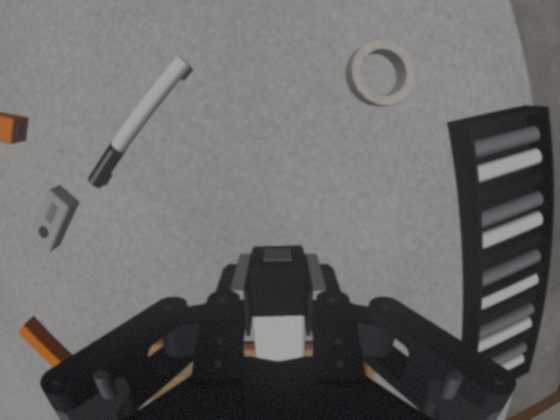

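marker_b is gripped level by its tail cap (rows 247 to 330, column 278), and everything else is undisturbed. Next I work out the tail offset and the approach.

```bash
python3 - <<'E'
from h import *
T=pose();R,p=T
for v in(247,262): print(v,R.T@(onz('wrist',278,v,p[2]+24,T)-p))
print(R.T@(onz('wrist',278,247,p[2]+0,T)-p))
# A tail on deck from w3 pose
R3=Ro.from_euler('xyz',[179.6,.4,146.2],degrees=True).as_matrix();T3=(R3,np.array([577.8,127.9,241.2]))
u=np.array([np.cos(np.radians(146)),np.sin(np.radians(146)),0]);S=np.array([519.5,164.7,0])
n=np.array([-u[1],u[0],0])
f=lambda q:(np.round((q-S)@u,1),np.round((q-S)@n,1))
print("A nose,tail",f(onz('wrist',275,169,139,T3)),f(onz('wrist',273,281,139,T3)))
print("front top edge z239",f(onz('wrist',275,131,239,T3)),f(onz('wrist',275,118,239,T3)),"deck end",f(onz('wrist',275,281,115,T3)),"flank port row131@171",f(onz('wrist',275,131,115,T3)))
a=S-235*u;go([a[0],a[1],170],-34)
E
```

```text
247 [ 22.    0.9 -24. ]
262 [ 15.4   0.9 -24. ]
[11.7  0.9 -0. ]
A nose,tail (np.float64(-37.8), np.float64(-1.3)) (np.float64(-134.3), np.float64(0.3))
front top edge z239 (np.float64(-3.0), np.float64(-1.4)) (np.float64(2.8), np.float64(-1.4)) deck end (np.float64(-148.0), np.float64(-1.3)) flank port row131@171 (np.float64(-10.2), np.float64(-1.2))
shift mm [227.  -16.7 -58. ] turn 107.9 | now [ 667.5 -189.5  112.1] [179.8   0.   73.9]
```

```bash
python3 -m handwheel '[[0.04,-0.003,-0.015,0],[0.04,-0.003,-0.015,0],[0.04,-0.003,-0.015,0],[0.04,-0.003,-0.015,0],[0.035,-0.003,0,0],[0.032,-0.003,0,0]]'
python3 -m handwheel '[[0,0,0,8.3],[0,0,0,8.3],[0,0,0,8.3],[0,0,0,8.3],[0,0,0,8.3],[0,0,0,8.3],[0,0,0,8.3],[0,0,0,8.3],[0,0,0,8.3],[0,0,0,8.3]]'
python3 -m handwheel '[[0,0,0,8.3],[0,0,0,8.3],[0,0,0,8.3],[0,0,0,0],[0,0,0,0],[0,0,0,0]]'
python3 - <<'E'
from h import *
u=np.array([np.cos(np.radians(146)),np.sin(np.radians(146)),0]);S=np.array([519.5,164.7,0])
a=S-235*u;go([a[0],a[1],123],-34); print(r.sense()["joint_pos"])
E
```

```text
time: 15.15
tool_pos: [711.6, 35.9, 168.5]
tcp_rot: [-179.9, 0.0, 73.9]
ft_force: [0.8, -0.4, -0.9]
finger_gap: 23.0
grip_force: 58.1
time: 16.15
tool_pos: [710.8, 33.9, 167.2]
tcp_rot: [180.0, 0.3, -9.5]
ft_force: [0.5, -0.8, -0.4]
finger_gap: 22.7
grip_force: 58.1
time: 16.75
tool_pos: [711.7, 34.0, 169.2]
tcp_rot: [180.0, 0.1, -33.8]
ft_force: [-0.6, 0.7, -0.3]
finger_gap: 22.9
grip_force: 58.1
shift mm [ 2.6 -0.9 46.2] turn 0.2 | now [711.7  34.  169.2] [180.    0.1 -33.8]
[ -1.4  26.8  68.7  -0.   84.7 122.4]
```

```bash
python3 -m handwheel '[[0,0,0.02,0.2],[0,-0.001,0.016,0],[0,0,0.01,0],[0,0,0,0]]'
python3 -m handwheel '[[-0.015,0,0,0],[-0.015,0,0,0],[-0.015,0,0,0],[-0.015,0,0,0],[-0.015,0,0,0],[-0.015,0,0,0],[0,0,0,0]]'
python3 - <<'E'
from h import *
u=np.array([np.cos(np.radians(146)),np.sin(np.radians(146)),0]);S=np.array([519.5,164.7,0])
p=pose()[1];print("box x",(p-S)@u,"lat",(p-S)@[-u[1],u[0],0],p,r.sense()['ft_force'])
im=r.snapshot('scene');cv2.imwrite('pics/s3.png',cv2.resize(im[90:270,270:470,::-1],(600,540),interpolation=cv2.INTER_CUBIC))
E
```

```text
time: 17.15
tool_pos: [711.0, 34.9, 121.0]
tcp_rot: [179.8, 0.2, -34.2]
ft_force: [-0.7, -1.2, -0.8]
finger_gap: 22.9
grip_force: 58.1
time: 17.85
tool_pos: [637.6, 86.6, 125.1]
tcp_rot: [-180.0, 0.0, -34.1]
ft_force: [0.8, 1.1, -0.4]
finger_gap: 22.8
grip_force: 58.3
box x -141.64388499835178 lat -1.2899608409564347 [637.6  86.6 125.1] [ 0.8  1.1 -0.4]
```

View pics/s3.png

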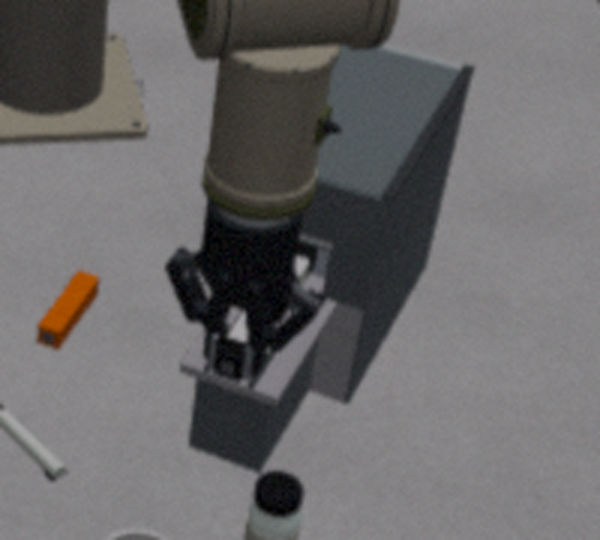

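The tenth picture shows the gripper over the deck holding marker_b in line with the rails, at around (230,345). marker_a has been pushed ahead toward the port at (305,262). That's the last picture I may view, so from here I check by numbers only.

```bash
python3 -m handwheel '[[-0.015,0,0,0],[-0.015,0,0,0],[-0.015,0,0,0],[-0.015,0,0,0],[0,0,0,0]]'
python3 -m handwheel '[[-0.01,0,0,0],[-0.01,0,0,0],[-0.003,0,0,0],[0,0,0,0],[0,0,0,0]]'
cat >> h.py <<'E'
ub=np.array([np.cos(np.radians(146)),np.sin(np.radians(146)),0]);S=np.array([519.5,164.7,0]);nb=np.array([-ub[1],ub[0],0])
def W(x,y,z): return S+x*ub+y*nb+np.array([0,0,z])
def px(n,X,T=None):
    c=r.camera_params(n); q=c["R"]@X+c["t"]; return np.array([c["fx"]*q[0]/q[2]+c["cx"],c["fy"]*q[1]/q[2]+c["cy"]])
def box(): 
    p=pose()[1]; s=r.sense(); print("box",(p-S)@ub,(p-S)@nb,p[2],"yaw",s["tcp_rot"],"F",s["ft_force"],"t",s["time"])
E
python3 - <<'E'
from h import *
box()
im=r.snapshot('top');cv2.imwrite('pics/t6.png',im[:,:,::-1])
im0=cv2.imread('pics/top0.png').astype(int);d=abs(im[:,:,::-1].astype(int)-im0).sum(2)
for x in(30,60,90,120,150,180,210):
    print(x,[(int(d[int(round(v)),int(round(u))])) for u,v in [px('top',W(x,y,10 if x>110 else 100)) for y in(-40,-20,0,20,40)]])
E
```

```text
time: 18.4
tool_pos: [588.6, 119.7, 124.7]
tcp_rot: [-180.0, -0.0, -34.2]
ft_force: [0.3, 0.2, -0.1]
finger_gap: 23.1
grip_force: 58.4
time: 18.9
tool_pos: [569.9, 132.0, 124.4]
tcp_rot: [-180.0, -0.0, -34.2]
ft_force: [0.2, -0.7, -0.8]
finger_gap: 23.2
grip_force: 58.4
box -60.042666046021864 -1.0839142919745803 124.36202349057075 yaw [-180.    -0.   -34.2] F [ 0.2 -0.7 -0.8] t 18.9
30 [135, 393, 136, 378, 24]
60 [10, 16, 110, 109, 26]
90 [10, 10, 15, 111, 245]
120 [8, 11, 68, 15, 265]
150 [7, 50, 33, 255, 364]
180 [25, 29, 61, 194, 25]
210 [36, 32, 187, 177, 131]
```

```bash
python3 -m handwheel '[[-0.006,0,0,0],[-0.004,0,0,0],[0,0,0,0]]'
python3 -m handwheel '[[0.03,0,0,0],[0.03,0,0,0],[0.03,0,0,0],[0.03,0,0,0],[0.03,0,0,0],[0.035,0,0,0],[0,0,0,0],[0,0,0,0]]'
python3 - <<'E'
from h import *
box()
im=r.snapshot('top')[:,:,::-1];cv2.imwrite('pics/t7.png',im)
im0=cv2.imread('pics/top0.png').astype(int);d=(abs(im.astype(int)-im0).sum(2)>60).astype(np.uint8)
n,l,st,c=cv2.connectedComponentsWithStats(d)
poly=np.array([px('top',W(x,y,120)) for x,y in((0,-70),(236,-70),(236,70),(0,70))])
print(poly)
for i in range(1,n):
    if st[i,4]>25: print(st[i],c[i], im[l==i].mean(0))
E
```

```text
time: 19.25
tool_pos: [560.9, 138.1, 124.2]
tcp_rot: [180.0, 0.0, -34.2]
ft_force: [0.4, 0.1, -1.2]
finger_gap: 23.3
grip_force: 58.4
time: 20.05
tool_pos: [714.5, 33.2, 123.4]
tcp_rot: [180.0, 0.1, -34.3]
ft_force: [-0.4, -0.2, -0.9]
finger_gap: 22.9
grip_force: 58.4
box -235.1825030559152 0.0333222089856879 123.41603540648579 yaw [180.    0.1 -34.3] F [-0.4 -0.2 -0.9] t 20.05
[[119.8 216.4]
 [ 47.5 314.5]
 [104.  355.2]
 [175.1 254.1]]
[   68    20   172   400 26463] [163.5 208.2] [ 91.3 102.8 103.9]
[186 148  15  28 189] [194.6 163.2] [81.3 81.2 79.3]
[237 164  43  15 527] [258.3 171. ] [144.6 146.3 143.6]
[369 185  47  19 561] [392.3 194. ] [ 81.2 112.4 133.4]
[ 61 356  11  24  41] [ 64.7 366.1] [105.6 119.4 121.1]
[ 52 381  11  39  90] [ 57.1 399.9] [106.8 120.4 122.1]
[523 406  37  14 378] [540.6 413.5] [ 72.2 101.7 127.8]
```

```bash
python3 - <<'E'
from h import *
im=r.snapshot('scene')[:,:,::-1];cv2.imwrite('pics/s7.png',im);s0=cv2.imread('pics/scene0.png')
def mean(i,n,x,y,z):
    u,v=np.round(px(n,W(x,y,z))).astype(int);return i[v-1:v+2,u-1:u+2].mean((0,1)).astype(int)
for nm,pts in(("deck",[(-20,0,115),(-50,0,115),(-80,0,115),(-110,0,115),(-135,0,115)]),("flap",[(6,0,125),(6,0,140),(6,0,155),(6,15,140),(6,-15,140)])):
    for p in pts: print(nm,p,"now",mean(im,'scene',*p),"start",mean(s0,'scene',*p))
t=cv2.imread('pics/t7.png').astype(int);t0=cv2.imread('pics/top0.png').astype(int)
g=t.mean(2);d=g-t0.mean(2)
print("bin map diff (rows box x 30..230, cols y -60..60)")
for x in range(30,235,10):
    print(x,*["%4d"%d[tuple(np.round(px('top',W(x,y,20 if x>105 else 115-(x-25)*1.15))[::-1]).astype(int))] for y in range(-60,61,10)])
E
```

```text
deck (-20, 0, 115) now [133 128 130] start [129 125 127]
deck (-50, 0, 115) now [133 127 130] start [129 124 126]
deck (-80, 0, 115) now [132 127 130] start [128 123 125]
deck (-110, 0, 115) now [37 33 34] start [128 123 126]
deck (-135, 0, 115) now [27 25 25] start [129 124 126]
flap (6, 0, 125) now [57 56 54] start [55 53 51]
flap (6, 0, 140) now [55 54 52] start [53 52 50]
flap (6, 0, 155) now [53 51 49] start [52 51 49]
flap (6, 15, 140) now [56 54 54] start [53 52 50]
flap (6, -15, 140) now [55 53 51] start [52 52 49]
bin map diff (rows box x 30..230, cols y -60..60)
30  -47  -46  -46  -44  -43  -44  -45  -40  -44  -48   77   96   94
40  -46  -45  -45  -42  -42  -44  -44  -44  -43   45   84   92   94
50  -44  -43  -44  -42  -43  -44  -41  -42  -43   80   98   94   94
60  -42  -47  -43  -44  -41  -44  -43  -42  -47   78   92   96   92
70  -44  -43  -43  -42  -43  -42  -42  -41   44   78   94   92   94
80  -43  -43  -44  -42  -41  -42  -41  -44   82  106   95   94   95
90  -45  -44  -44  -42  -43  -41  -41  -47   80   99   92   96   93
100  -44  -44  -43  -43  -43  -41  -44  -17  
[... 220 characters left out ...]
   94   93
140   12    9   12   10   10   10   11   82   77   94   95   95   93
150   10   10   12   12   11   12    9   83   76   94   97   96   95
160   10    8   11   10   10    9   13   42   81   96   93   93   94
170    9    9   12   10    8   10   13   83   78   98   93   96   94
180    7   10   11    9    7   12   15   81   77   97   94   94   92
190    7   11    9   11   10   10   13   79   88   97   95   93   92
200    6   11   12    7    9   10   11   79   86   94   94   94   94
210   -1   10   14   11   10    9    7   61   85   94   91   93   93
220  -63    7   12    9   11   10   10   85   75   93   93   90   93
230    6    3   38   39   19   41   20   80   79   94   93   93   93
```

Deck pixels are back to their starting colour and the flap colours match shut, so marker_a went through. I'll set marker_b on the deck and back away so I can see into the bin.

```bash
python3 -m handwheel '[[-0.03,0,0,0],[-0.03,0,0,0],[-0.03,0,0,0],[-0.025,0,0,0],[-0.013,0,0,0],[0,0,0,0],[0,0,0.002,0],[0,0,0,0]]'
python3 -c "from h import *;box()"
python3 -m handwheel '[[0,0,0,0],[0,0,0,0],[0,0,0,0],[0,0,0,0]]' 0.045
python3 -m handwheel '[[0,0,-0.04,0],[0,0,-0.04,0],[0,0,-0.04,0],[0,0,0,0]]'
python3 -c "
from h import *
box();go([420,-283,230],-34)"
```

```text
time: 20.95
tool_pos: [609.2, 105.2, 122.2]
tcp_rot: [-180.0, -0.0, -34.2]
ft_force: [0.8, -0.1, -1.4]
finger_gap: 22.9
grip_force: 58.4
box -107.66732975050904 -0.7964407300687124 122.22318510095728 yaw [-180.    -0.   -34.2] F [ 0.8 -0.1 -1.4] t 20.95
time: 21.35
tool_pos: [608.7, 105.5, 122.2]
tcp_rot: [180.0, 0.0, -34.2]
ft_force: [-0.7, 0.3, -1.0]
finger_gap: 45.0
grip_force: 0.0
time: 21.75
tool_pos: [612.0, 106.0, 250.5]
tcp_rot: [-179.6, -0.5, -34.2]
ft_force: [0.0, -0.1, 1.8]
finger_gap: 45.0
grip_force: 0.0
box -109.55066971472758 -3.0523055948173177 250.5153751346918 yaw [-179.6   -0.5  -34.2] F [ 0.  -0.1  1.8] t 21.75
shift mm [ 59.8 429.8  17.8] turn -0.2 | now [612.  106.  250.5] [-179.6   -0.5  -34.2]
```

```bash
python3 -m handwheel '[[0.007,0.047,0,0],[0.007,0.047,0,0],[0.007,0.047,0,0],[0.007,0.047,0,0],[0.007,0.047,0,0],[0.007,0.047,0,0],[0.007,0.047,0,0],[0.007,0.047,0,0],[0.004,0.047,0,0],[0,0.007,0,0]]' 0
python3 - <<'E'
from h import *
print(r.sense()["joint_pos"],pose()[1])
t=r.snapshot('top')[:,:,::-1];cv2.imwrite('pics/t8.png',t);t0=cv2.imread('pics/top0.png').astype(int)
d=t.astype(int).mean(2)-t0.mean(2)
for x in range(-140,235,10):
    print(x,*["%4d"%d[tuple(np.round(px('top',W(x,y,20 if x>105 else min(139,115-(x-25)*1.15)))[::-1]).astype(int))] for y in range(-60,61,10)])
E
```

```text
time: 22.75
tool_pos: [413.8, -287.5, 242.0]
tcp_rot: [179.9, -0.0, -34.5]
ft_force: [0.2, 0.4, 0.4]
finger_gap: -0.2
grip_force: 0.0
[-40.5  -7.8  99.4  -0.1  88.4  83.9] [ 413.8 -287.5  242. ]
-140    4    5    7    4    4    3    4    3    2    3    3    5    8
-130    5    4    3    4    5    5    3    3    5    4    2    2    3
-120    4    4    4    4    5 -118  -86  -85    9    8    3    3    5
-110    4    5    5    3    3  -86 -110 -111   12    3    3    5    0
-100    5    4    3    3    6 -100 -118 -109   15    2    5    4    0
-90    4    5    6    2    5   77   44   42    6    4    3    3    0
-80    1    6    5    4    4   77   44   38    8    2    6    4    2
-70    5    6    5    5    5  100   45   36    7    1    6    5    4
-60    6    3    3    5    3   99   42   37    4    6    7    1    2
-50    5    5    3    5    5  -25   62  -59    5    5    5    4    2
-40    5    3    5    5    5 -118 -110 -137    6    2    5    4    1
-30    6    6    7    3    6 -121 -107 -138    5    5    3    6    2
-20    4    4    2    6    3    3    7    6    5    4    3    6    2
-10
[... 1010 characters left out ...]
    1    1
140    5    1    7    1    2  -32  -31    3    1    0    3    2    3
150    2    7    4    2    3  -31  -33    5    0    0    6    3    2
160    2    3    3    5    5  -23  -24  -22    1    0    0    1    1
170    2    2    4    2    2   58   61   -1    3    3    0    0    1
180    4    6    2    4    4   60   61    3    2    0    1    0   -1
190    4    6    3    5    3   63   61    1   -1    2   -1    1    3
200    4    3    3    2    2   62   60   12    2    0    1    1    1
210    3    5    6    3    5  -40  -15  -12    0    0    0    3    3
220    3    4    3    4    6  -34  -31    6    1    3    0   -1    1
230    3    2    3    1    2    0  -22    5    2    0    0   -4    0
```

marker_a is inside the bin (box x from about 138 to 230 mm). marker_b lies straight on the deck, box x from about -122 to -27 mm. To lean the hand back, I'll probe how the arm behaves at its inner reach limit, over free table.

```bash
python3 -m handwheel '[[-0.05,0,0,0],[-0.05,0,0,0],[-0.04,0,0,0],[0,0,0,0]]'
python3 -m handwheel '[[-0.03,0,0,0],[-0.03,0,0,0],[-0.03,0,0,0],[0,0,0,0]]'
python3 -c "
from h import *
print(r.sense()['joint_pos'],r.sense()['tcp_rot'])"
```

```text
time: 23.2
tool_pos: [298.7, -202.1, 242.1]
tcp_rot: [-180.0, -0.0, -34.2]
ft_force: [1.0, -0.0, 0.8]
finger_gap: -0.1
grip_force: 0.0
time: 23.6
tool_pos: [225.5, -152.9, 242.0]
tcp_rot: [-180.0, 0.0, -34.2]
ft_force: [-0.0, 0.4, 0.1]
finger_gap: 0.2
grip_force: 0.0
[-45.  -50.8 128.8   0.  102.1  79.2] [-180.     0.   -34.2]
```

```bash
python3 -m handwheel '[[-0.02,0,0,0],[-0.02,0,0,0],[-0.02,0,0,0],[0,0,0,0]]'
python3 -c "
from h import *
print(r.sense()['joint_pos'],r.sense()['tcp_rot'])"
```

```text
time: 24.0
tool_pos: [211.5, -144.3, 248.1]
tcp_rot: [-180.0, 2.4, -34.2]
ft_force: [-0.2, -0.4, -0.6]
finger_gap: -0.0
grip_force: 0.0
[-45.2 -51.  128.2  -0.5 105.1  78.9] [-180.     2.4  -34.2]
```

The tool does tilt at the limit, and in the wanted direction (fingers toward the box's +x). I'll keep going.

```bash
python3 -m handwheel '[[-0.05,0,0,0],[-0.05,0,0,0],[-0.05,0,0,0],[-0.05,0,0,0],[-0.05,0,0,0]]'
python3 -c "
from h import *
print(r.sense()['joint_pos'],r.sense()['tcp_rot'])"
```

```text
time: 24.5
tool_pos: [153.9, -105.8, 304.4]
tcp_rot: [-180.0, 12.2, -34.2]
ft_force: [0.3, -0.9, -0.3]
finger_gap: 0.1
grip_force: 0.0
[-45.7 -51.  123.2  -2.7 119.8  77.4] [-180.    12.2  -34.2]
```

```bash
python3 -m handwheel '[[0.05,0,0,0],[0.05,0,0,0],[0.05,0,0,0],[0.05,0,0,0],[0,0,0.05,0],[0,0,0.05,0],[0,0,0.05,0],[0,0,0.03,0],[0,0,0,0]]'
python3 -c "
from h import *
print(r.sense()['joint_pos'],r.sense()['tcp_rot'])"
```

```text
time: 25.4
tool_pos: [281.7, -191.9, 81.9]
tcp_rot: [-179.9, 12.6, -34.2]
ft_force: [-0.1, 0.5, 1.3]
finger_gap: -0.2
grip_force: 0.0
[-41.3 -13.4 122.5  -1.5  83.4  83.2] [-179.9   12.6  -34.2]
```

```bash
python3 -m handwheel '[[-0.048,0,0.012,0],[-0.048,0,0.012,0],[-0.048,0,0.012,0],[-0.048,0,0.012,0]]'
python3 -c "
from h import *
print(r.sense()['joint_pos'],r.sense()['tcp_rot'])"
```

```text
time: 25.8
tool_pos: [152.6, -104.9, 114.6]
tcp_rot: [-179.9, 13.2, -34.2]
ft_force: [-4.3, -0.3, 22.7]
finger_gap: -0.1
grip_force: 0.0
[-45.5 -51.2 143.1  -2.5 101.1  78.5] [-179.9   13.2  -34.2]
```

```bash
python3 -m handwheel '[[0.02,0,0,0],[0,0,0,0]]'
python3 -c "
from h import *
print(np.round(r.sense()['joint_pos'],3),r.sense()['tcp_rot'])"
```

```text
time: 26.0
tool_pos: [172.0, -118.9, 111.7]
tcp_rot: [-180.0, 12.7, -34.2]
ft_force: [-0.1, 0.2, 0.0]
finger_gap: -0.1
grip_force: 0.0
[-44.7 -45.  140.2  -2.3  97.3  79.5] [-180.    12.7  -34.2]
```

```bash
cat > m.py <<'E'
import numpy as np
from scipy.optimize import least_squares
D=np.array([[7.51,85.33,87.26,216.2,-559.2,230.3,-73.76],[26.8,68.7,84.7,711.7,34,169.2,-1.4],[-7.8,99.4,88.4,413.8,-287.5,242,-40.5],[-50.8,128.8,102.1,225.5,-152.9,242,-45],[-51,128.2,105.1,211.5,-144.3,248.1,-45.2],[-51,123.2,119.8,153.9,-105.8,304.4,-45.7],[-13.4,122.5,83.4,281.7,-191.9,81.9,-41.3],[-45,140.2,97.3,172,-118.9,111.7,-44.7]])
def fk(P,j):
    a0,z0,a1,a2,b2,L=P; j=np.radians(j);s,c=np.sin,np.cos;A=j[0];B=A+j[1];C=B+j[2]
    return np.array([a0+a1*s(A)+a2*s(B)+b2*c(B)+L*s(C), z0+a1*c(A)+a2*c(B)-b2*s(B)+L*c(C)])
def R(d,q): 
    t=np.radians(q[6]);return np.array([np.cos(t)*q[3]+np.sin(t)*q[4],-np.sin(t)*q[3]+np.cos(t)*q[4]])
lat=[R(0,q)[1] for q in D]
f=lambda P:np.concatenate([fk(P,q[:3])-[R(0,q)[0],q[5]] for q in D])
S=least_squares(f,[0,350,400,400,0,250]);P=S.x
if __name__=="__main__": print(np.round(lat,1),np.round(P,1),np.round(S.fun,1))
E
python3 m.py
```

```text
[51.2 51.4 50.1 51.3 48.4 36.3 41.8 36.5] [  0.  317.3 369.5 553.5  61.8 363.8] [ 0.1  0.3 -0.3 -0.5  0.1  0.3 -0.2 -0.4  0.3  0.5 -0.  -0.1  0.2  0.1
 -0.2 -0.1]
```

```bash
cat > sim.py <<'E'
from m import *
lo,hi=np.array([-51,1.5,0.]),np.array([129,143,156.])
def step(j,dx,dz,w):
    p=np.radians(sum(j)-180); x=fk(P,j); t=x+dx*np.array([np.cos(p),-np.sin(p)])+dz*np.array([-np.sin(p),-np.cos(p)])
    g=lambda q:np.r_[fk(P,q)-t,w*(np.radians(sum(q)-180)-p)]
    return least_squares(g,np.clip(j,lo+.01,hi-.01),bounds=(lo,hi)).x
def run(j,rows,w): 
    for a,b in rows: j=step(j,a,b,w)
    return j
def show(j): return np.round(np.r_[fk(P,j),sum(j)-180,j],1)
if __name__=="__main__":
    j5=np.array([-51,128.2,105.1])
    for w in(100,200,300,500,800): print(w,show(run(j5,[(-50,0)]*5,w)))
    print("obs r",fk(P,[-51,123.2,119.8]))
E
python3 sim.py
```

```text
100 [ 37.6 322.9  39.1 -51.  128.9 141.2]
200 [ 75.  317.1  31.4 -51.  126.6 135.8]
300 [112.  312.1  24.3 -51.  124.9 130.4]
500 [164.8 306.2  15.1 -51.  123.5 122.6]
800 [203.5 302.3   8.7 -51.  123.  116.7]
obs r [183.17872059 304.27939315]
```

```bash
cat > search.py <<'E'
from sim import *
res=[]
for r0 in(250,400,550,700):
  for z0 in(120,250,400,550,700):
    g=lambda q:np.r_[fk(P,q)-[r0,z0],200*(np.radians(sum(q)-180-12.7))]
    s=least_squares(g,[-10,100,95],bounds=(lo,hi))
    if np.abs(s.fun).max()>3: continue
    for a in range(0,360,30):
        j=s.x;path=[]
        for k in range(20):
            j=step(j,50*np.cos(np.radians(a)),50*np.sin(np.radians(a)),600);x=fk(P,j);path.append(x)
            if x[1]<80 or x[0]<150 or sum(j)-180>40: break
        res.append((sum(j)-180,r0,z0,a,k+1,*np.round(fk(P,j)),*np.round(j)))
for q in sorted(res,reverse=True)[:14]: print(*[int(round(v)) for v in q])
E
python3 search.py
```

```text
20 250 120 180 5 143 173 -51 138 113
20 250 400 120 7 142 158 -51 140 111
20 700 250 150 15 143 119 -49 143 106
20 250 250 150 5 144 184 -51 137 114
20 400 120 180 8 145 215 -51 134 117
20 400 250 150 8 141 127 -51 143 108
20 550 120 180 11 145 256 -51 130 121
20 400 550 120 11 145 158 -51 140 111
19 550 400 150 11 147 258 -51 129 121
19 700 400 150 14 150 201 -51 135 115
19 700 120 180 14 142 297 -51 125 125
19 400 400 150 8 140 314 -51 123 127
19 250 120 150 5 145 125 -51 143 107
19 250 250 120 6 168 77 -41 143 97
```

```bash
python3 - <<'E'
from sim import *
j=np.array([-45,140.2,97.3]);print(show(j))
for dx,dz in((-40,0),(-40,-10),(-40,-20)):
    q=j
    for k in range(12):
        q=step(q,dx,dz,600)
        if k%2: print(dx,dz,k+1,show(q))
E
```

```text
[205.7 111.6  12.5 -45.  140.2  97.3]
-40 0 2 [170.7 123.6  15.  -51.  142.3 103.7]
-40 0 4 [151.6 138.2  18.3 -51.  141.5 107.9]
-40 0 6 [133.7 158.6  21.6 -51.  140.1 112.5]
-40 0 8 [116.9 184.9  24.7 -51.  138.2 117.5]
-40 0 10 [101.  217.6  27.6 -51.  135.6 123. ]
-40 0 12 [ 85.6 256.8  30.4 -51.  132.5 128.9]
-40 -10 2 [173.7 144.6  14.9 -51.  140.2 105.7]
-40 -10 4 [157.1 182.5  18.  -51.  136.8 112.2]
-40 -10 6 [140.2 227.8  20.8 -51.  132.8 119.1]
-40 -10 8 [122.  280.3  23.3 -51.  128.  126.4]
-40 -10 10 [100.9 339.4  25.4 -51.  122.4 134.1]
-40 -10 12 [ 75.1 403.7  27.1 -51.  116.  142.1]
-40 -20 2 [176.2 165.5  14.8 -51.  138.  107.8]
-40 -20 4 [159.8 226.2  17.5 -51.  132.2 116.3]
-40 -20 6 [139.8 294.6  19.8 -51.  125.6 125.2]
-40 -20 8 [113.7 368.9  21.5 -51.  118.2 134.3]
-40 -20 10 [ 79.3 446.   22.6 -51.  110.  143.6]
-40 -20 12 [ 34.7 522.   23.2 -51.  101.2 152.9]
```

```bash
python3 -m handwheel '[[-0.03,0,0,0],[-0.04,0,0,0],[-0.04,0,0,0],[-0.04,0,0,0],[-0.04,0,0,0],[-0.04,0,0,0]]'
python3 -m handwheel '[[-0.04,0,0,0],[-0.04,0,0,0],[-0.04,0,0,0]]'
python3 -c "
from h import *
print(np.round(r.sense()['joint_pos'],3),r.sense()['tcp_rot'])"
```

```text
time: 26.6
tool_pos: [109.2, -77.5, 130.7]
tcp_rot: [-179.9, 21.7, -34.2]
ft_force: [-0.4, -0.2, 0.4]
finger_gap: 0.4
grip_force: 0.0
time: 26.9
tool_pos: [84.3, -62.2, 143.4]
tcp_rot: [-179.8, 26.7, -34.2]
ft_force: [0.3, 0.2, 0.1]
finger_gap: -0.2
grip_force: 0.0
[-46.3 -51.1 143.1  -5.7 114.1  76.8] [-179.8   26.7  -34.2]
```

Tilted 26.7° now, and that is enough. I'll back out radially and then go sideways to behind the deck.

```bash
python3 -m handwheel '[[0.0376,0,-0.0301,0],[0.0376,0,-0.0301,0],[0.0376,0,-0.0301,0],[0.0376,0,-0.0301,0],[0.0376,0,-0.0301,0],[0.0376,0,-0.0301,0],[0.0376,0,-0.0301,0],[0.0376,0,-0.0301,0],[0.0376,0,-0.0301,0],[0,0,0,0]]'
python3 -m handwheel '[[0,-0.048,0,0],[0,-0.048,0,0],[0,-0.048,0,0],[0,-0.048,0,0],[0,-0.048,0,0],[0,-0.048,0,0],[0,-0.048,0,0],[0,-0.048,0,0],[0,-0.045,0,0],[0,0,0,0]]'
python3 -c "
from h import *
print(r.sense()['joint_pos']);box();go(W(-190,0,138),-34)
t=r.snapshot('top');cv2.imwrite('pics/t9.png',t[:,:,::-1])"
```

```text
time: 27.9
tool_pos: [424.7, -295.0, 230.1]
tcp_rot: [-179.8, 26.7, -34.2]
ft_force: [-0.6, -1.1, -0.5]
finger_gap: 0.2
grip_force: 0.0
time: 28.9
tool_pos: [663.2, 67.8, 231.5]
tcp_rot: [-179.8, 26.8, -33.8]
ft_force: [0.5, -0.6, -0.5]
finger_gap: -0.0
grip_force: 0.0
[ -5.4  41.   46.7  13.9 115.5 121.9]
box -173.2619235559452 -0.032232252199708114 231.51765907754185 yaw [-179.8   26.8  -33.8] F [ 0.5 -0.6 -0.5] t 28.9
shift mm [57.1  0.3 76. ] turn 0.2 | now [663.2  67.8 231.5] [-179.8   26.8  -33.8]
```

```bash
python3 -m handwheel '[[0.02,0,0.025,0.2],[0.02,0,0.025,0],[0.015,0,0.022,0],[0.008,0,0.016,0],[0,0,0,0],[0,0,0,0]]'
python3 -c "from h import *;box()"
python3 -m handwheel '[[-0.0179,0,0.009,0],[-0.0179,0,0.009,0],[-0.0179,0,0.009,0],[-0.0179,0,0.009,0],[-0.0179,0,0.009,0],[-0.0179,0,0.009,0],[0,0,0,0]]'
python3 -c "from h import *;box()"
```

```text
time: 29.55
tool_pos: [676.9, 52.3, 127.6]
tcp_rot: [-179.9, 26.6, -34.4]
ft_force: [-1.1, -0.5, 0.8]
finger_gap: -0.0
grip_force: 0.0
box -193.3322488418321 5.1340219016579764 127.63558015565518 yaw [-179.9   26.6  -34.4] F [-1.1 -0.5  0.8] t 29.55
time: 30.25
tool_pos: [577.7, 122.1, 129.3]
tcp_rot: [-179.8, 26.4, -34.2]
ft_force: [0.3, -0.4, -0.3]
finger_gap: -0.1
grip_force: 0.0
box -72.03933565786667 2.7952636640507786 129.27313916030872 yaw [-179.8   26.4  -34.2] F [ 0.3 -0.4 -0.3] t 30.25
```

```bash
python3 -m handwheel '[[-0.0079,-0.0015,0.0065,0],[-0.0089,-0.0015,0.0055,0],[-0.0089,0,0.0045,0],[-0.0089,0,0.0045,0],[-0.0089,0,0.0045,0],[0,0,0,0],[0,0,0,0]]'
python3 - <<'E'
from h import *
box()
im=r.snapshot('scene')[:,:,::-1];s0=cv2.imread('pics/scene0.png');cv2.imwrite('pics/s10.png',im)
t=r.snapshot('top')[:,:,::-1];cv2.imwrite('pics/t10.png',t)
E
```

```text
time: 30.95
tool_pos: [538.1, 151.7, 123.1]
tcp_rot: [-179.9, 26.6, -34.4]
ft_force: [-0.3, 0.4, -0.6]
finger_gap: -0.4
grip_force: 0.0
box -22.655871855615903 0.36146249735871294 123.10392507105922 yaw [-179.9   26.6  -34.4] F [-0.3  0.4 -0.6] t 30.95
```

```bash
python3 -m handwheel '[[-0.0055,0,0.001,0],[-0.0045,0,0.002,0],[-0.0027,0,0.0013,0],[0,0,0,0],[0,0,0,0]]'
python3 -c "from h import *;box()"
python3 -m handwheel '[[-0.0027,0,0.0013,0],[0,0,0,0]]'
python3 -c "from h import *;box()"
python3 -m handwheel '[[-0.0018,0,0.0009,0],[0,0,0,0]]'
python3 -c "from h import *;box()"
```

```text
time: 31.55
tool_pos: [527.2, 159.2, 124.9]
tcp_rot: [-179.9, 26.6, -34.4]
ft_force: [-0.5, 0.6, 0.1]
finger_gap: 0.2
grip_force: 0.0
box -9.482279604885852 0.22430104424416616 124.93891968716741 yaw [-179.9   26.6  -34.4] F [-0.5  0.6  0.1] t 31.55
time: 31.75
tool_pos: [524.6, 161.0, 124.9]
tcp_rot: [-179.9, 26.6, -34.4]
ft_force: [-0.3, -0.2, -0.4]
finger_gap: 0.3
grip_force: 0.0
box -6.3332104920878045 0.18913763513527898 124.9414455719142 yaw [-179.9   26.6  -34.4] F [-0.3 -0.2 -0.4] t 31.75
time: 31.95
tool_pos: [523.0, 162.1, 124.9]
tcp_rot: [-179.9, 26.6, -34.4]
ft_force: [-1.3, -0.9, -0.6]
finger_gap: 0.2
grip_force: 0.0
box -4.376504561112231 0.1983685980176756 124.92633933696487 yaw [-179.9   26.6  -34.4] F [-1.3 -0.9 -0.6] t 31.95
```

```bash
for i in 1; do python3 -m handwheel '[[-0.0018,0,0.0009,0],[0,0,0,0]]'; python3 -c "from h import *;box()"; done
python3 -m handwheel '[[-0.0018,0,0.0009,0],[0,0,0,0]]' | grep ft; python3 -c "
from h import *
box()
t=r.snapshot('top')[:,:,::-1].astype(int);t0=cv2.imread('pics/t8.png').astype(int);d=(t-t0).mean(2)
for x in range(10,120,10):
    print(x,*['%4d'%d[tuple(np.round(px('top',W(x,y,139-max(0,x-25)*1.15))[::-1]).astype(int))] for y in range(-60,61,10)])"
```

```text
time: 32.15
tool_pos: [521.4, 163.2, 125.0]
tcp_rot: [-179.9, 26.6, -34.4]
ft_force: [0.2, -0.4, 0.3]
finger_gap: -0.1
grip_force: 0.0
box -2.3682816608992314 0.1863689413505595 124.95215565263406 yaw [-179.9   26.6  -34.4] F [ 0.2 -0.4  0.3] t 32.15
ft_force: [0.1, -0.5, -0.6]
box -0.3191217233006422 0.13396567800011253 124.92797693215954 yaw [-179.9   26.6  -34.4] F [ 0.1 -0.5 -0.6] t 32.35
10  -21  -16  -14   -3  -23  -13  -42  -70 -103  -63   31   46   37
20   -1   -8  -17  -19  -14  -90  -90  -57  -49  -57   19   44   48
30   27  -45  -44  -46 -112 -118  -62  -66  -71  -71   48   67   63
40  -13  -45 -106 -116  -57  -60  -60  -64  -65  -69   51   68   62
50   33 -117 -119  -58  -60  -60  -61  -62  -64  -71   52   69   68
60  -24  -62  -58  -58  -59  -61  -59  -62  -58   -9   55   75   73
70   18  -60  -61  -60  -58  -59  -60  -58  -60   65   83   75   76
80   28  -62  -60  -58  -60  -59  -60  -56  -69   64   78   77   76
90   22  -60  -58  -57  -57  -58  -58  -58   -2   61   79   77   76
100   26  -61  -56  -57  -57  -59  -56  -58   76   90   82   82   76
110   24   -3  -29   -4  -27  -27  -26  -12   67   85   86   81   82
```

```bash
python3 -m handwheel '[[0.0268,0,-0.0135,0],[0.0357,0,-0.018,0],[0.0357,0,-0.018,0],[0.0357,0,-0.018,0],[0.0268,0,-0.0135,0],[0,0,0,0],[0,0,0,0]]'
python3 - <<'E'
from h import *
box()
im=r.snapshot('scene')[:,:,::-1];s0=cv2.imread('pics/scene0.png');cv2.imwrite('pics/s11.png',im)
t=r.snapshot('top')[:,:,::-1];cv2.imwrite('pics/t11.png',t);t8=cv2.imread('pics/t8.png').astype(int);d=(t.astype(int)-t8).mean(2)
for z in(168,160,152,144,136,128,120):
    print(z,[ (int(im[v,u].mean()),int(s0[v,u].mean())) for u,v in [np.round(px('scene',W(3,y,z))).astype(int) for y in(-20,-10,0,10,20)]])
for x in range(-140,235,10):
    print(x,*['%4d'%d[tuple(np.round(px('top',W(x,y,20 if x>105 else min(139,115-(x-25)*1.15)))[::-1]).astype(int))] for y in range(-60,41,10)])
E
```

```text
time: 33.1
tool_pos: [668.3, 62.1, 124.5]
tcp_rot: [-179.9, 26.6, -34.4]
ft_force: [-0.7, 0.8, -0.1]
finger_gap: 0.3
grip_force: 0.0
box -180.72022258512663 1.8667194653249497 124.51838151936045 yaw [-179.9   26.6  -34.4] F [-0.7  0.8 -0.1] t 33.1
168 [(76, 75), (80, 76), (69, 66), (81, 77), (80, 82)]
160 [(51, 50), (51, 51), (50, 49), (53, 50), (52, 51)]
152 [(56, 53), (52, 51), (51, 49), (50, 49), (49, 53)]
144 [(56, 50), (52, 54), (54, 52), (51, 49), (51, 49)]
136 [(56, 55), (50, 53), (52, 52), (52, 48), (50, 53)]
128 [(53, 51), (51, 48), (52, 52), (54, 51), (55, 53)]
120 [(83, 82), (100, 97), (66, 63), (82, 78), (77, 75)]
-140  -41  -30  -26  -16  -16  -14  -16  -10  -10   72  -13
-130  -45  -26  -23  -14  -16  -16  -12   -9  -13   10  -10
-120  -46  -29  -24  -11  -15  107   78   79  -16   12  -12
-110   -7  -30  -18   -9  -14  104  104  103  -21   41  -11
-100   -4  -30  -19  -10  -16  117  109  102  -24   40  -12
-90   -5  -38  -18   -7  -16  -62  -52  -49  -15   61  -12
-80   -3  -22  -17   -8  -11  -60  -52  -47  -13   55  -15
-70   -5   -7  -24   -9  -13  -59  -52  -44  -12
[... 1069 characters left out ...]
4   -2   -3   -5   14    1    5   55   81   95   91
130   -4   -3   -5   -6   -4  -18    2   78   76   94   92
140   -4   -1   -4   -3   -2   -8   34   77   76   93   93
150   -1   -5   -4    0   -2   -3   22   73   76   93   91
160   -2   -4   -2   -5   -6  -16   -9   57   76   94   93
170   -1   -3   -2   -3   -4   -3   -4   70   69   90   90
180   -6   -5   -2   -4   -5  -19   -5   29   68   93   92
190   -5   -5   -3   -4   -4   -3   -4   -3   77   91   92
200   -2   -4   -1   -3   -3   -4   -5   -2   63   91   89
210   -1   -6   -4   -4   -5  108   73   32   -5   84   88
220   -2   -4   -4   -3   -5   -1   -4   -3   -3   75   86
230   -3   -3   -4   -1   -1   -2   -1   -3   -1   12   86
```

```bash
python3 -m handwheel '[[-0.018,0,-0.036,0],[-0.018,0,-0.036,0],[0,0.045,0,0],[0,0.045,0,0],[0,0.045,0,0],[0,0.045,0,0],[0,0.045,0,0],[0,0.045,0,0],[0,0.03,0,0],[0,0,0,0]]'
python3 - <<'E'
from h import *
box()
t=r.snapshot('top')[:,:,::-1];cv2.imwrite('pics/t12.png',t);t0=cv2.imread('pics/top0.png').astype(int);d=(t.astype(int)-t0).mean(2)
for x in [*range(-30,105,15),*range(110,240,8)]:
    print(x,*['%4d'%d[tuple(np.round(px('top',W(x,y,29 if x>105 else min(139,115-(x-25)*1.15)))[::-1]).astype(int))] for y in range(-64,65,8)])
im=r.snapshot('scene')[:,:,::-1];s0=cv2.imread('pics/scene0.png')
print("flap/deck diff",[int(abs(im[v,u].astype(int)-s0[v,u]).max()) for u,v in [np.round(px('scene',W(*q))).astype(int) for q in((6,0,125),(6,0,150),(6,15,140),(-40,0,115),(-80,0,115))]])
D=(abs(t.astype(int)-t0).sum(2)>90).astype(np.uint8);n,l,st,c=cv2.connectedComponentsWithStats(D)
for i in range(1,n):
    if st[i,4]>15: print(st[i],c[i].round())
E
```

```text
time: 34.2
tool_pos: [496.3, -187.2, 206.5]
tcp_rot: [-180.0, 26.5, -34.6]
ft_force: [0.4, 0.3, 0.5]
finger_gap: -0.2
grip_force: 0.0
box -177.5574072060181 304.7132883097993 206.4509657764114 yaw [-180.    26.5  -34.6] F [0.4 0.3 0.5] t 34.2
-30    4    4    3    4    2    2    1    2    3    2    7    2    4    3    5    1    3
-15    4    4    3    4    4    3    3    5    4    5    4    1    5    3    6    0    0
0   -2    2    0    3    1    1    0    3    1    2    3   -2   -1   -1    4    4    1
15    4    6    5    4    5    5    4    2    4    5    5    3    2    2    1    2    2
30    4    6    5    4    4    4    4    4    5    4    4    5    3    2    1    0    3
45    6    4    5    3    6    3    5    3    4    5    5    4    1    0    2    8    0
60    5    4    5    5    5    7  -93  -90  -88  -91    4    3    3   -2    3    3    3
75    5    6    6    5    5  -41  -97  -94 -100  -36    5    5    3    2    1    0   -1
90    6    5    4    4    5 -107  -96  -97  -79  -37    3    1    2    2    0    4    0
110    1    3    6    5    4    6   33   21   18  -74    2   -1 
[... 1027 characters left out ...]
    4    5    2   45   60   65    1    1    1    3    1    3    3
214    4    3    5    3    1    3    4  -35  -34  -37    1   -1    1    2    3   -1    0
222    3    5    4    2    6    6    4  -32  -33  -32   -2    1    3    0    0    0    3
230    1    2    3    4    1    4    0    7    3    9    2   -1    0    3    2   -4    2
238    0    3    4    1    2    4    0    5    3    3    0    0    5    0    3    2    1
flap/deck diff [6, 5, 2, 4, 3]
[  193    47   301   373 15786] [377. 199.]
[237 164  43  15 440] [258. 171.]
[441 179   4   8  17] [443. 183.]
[385 233   5  14  24] [387. 239.]
[369 240   7   9  41] [372. 244.]
[ 93 256  47  74 756] [119. 291.]
[523 406  37  14 361] [541. 414.]
```

Both markers are in the box: marker_a on the bin floor, marker_b behind it at the foot of the slide. The flap is shut, the deck is clear and the hand is free, so I'll hand in.

```bash
python3 -m handwheel '[[0,0,0,0],[0,0,0,0],[0,0,0,0]]' | head -1; python3 -c "from bench import r;print(r.hand_in())"
```

```text
time: 34.6
the job is handed in; nothing more can be done
None
```

I handed the job in at 34.6 s of the 72 s allowed: marker_a went in first and the flap shut, then marker_b followed; camera checks show both inside the box, marker_b resting at the foot of the slide behind marker_a, and the flap shut.

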